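# Close up the row on the rack shelf

## Robot

A 6-joint arm with a two-finger parallel gripper is mounted at the origin on the work surface. World frame = base frame: x ahead of the robot, y to its left, z up, the work surface at z = 0. Lengths are in m, angles in rad, forces in N, time in s.
With the tool pointing down it reaches from about 0.4 to 0.825 m from the base axis. Payload 7 kg.
Tool frame: the origin (TCP) lies on the centre line of the jaws, within the pads' length; the fingertips stand 22 mm ahead of it and the grasp point (between the pads) lies 3 mm ahead of it; z points along the fingers, y is the direction in which the jaws open and shut (so a half turn about z gives the same grasp; the last joint's range is limited). The gripper opens to 88 mm and grips with 3 to 60 N. Pads are 19 mm wide; open, the fingers measure 130 mm over their backs; the gripper's body (78 mm by 193 mm) begins 47 mm behind the grasp point.
Start: joints at [-1.039, 0.359, 0.012, 0, -1.224, -0.288], TCP at [0.163, -0.655, 0.249] pointing down, gripper open.
Joint ranges: [-3.07, 3.07], [-1.43, 2.12], [-1.02, 1.25], [-3.03, 1.67], [-3.05, -0], [-3.03, 3.03]. Speed limits (rad/s): [2.39, 2.39, 3.01, 3.14, 3.14, 3.14].

## Interface

Orientations are given as [roll, pitch, yaw] about the fixed x, y, z axes, in that order (R = Rz(yaw) Ry(pitch) Rx(roll)).
In Python, from station import arm gives the robot as it stands. The module is installed in compiled form; this text tells all that it offers.
- The arm moves only by the tool arm_command, never from a script. Its argument "motion" is a list of rows, each a list of 3 entries, a list of its own where there are three numbers: the shift along the tool's x, y, z in mm, then the turn, a rotation vector about the tool's x, y, z in degrees, then the opening, from 0 (shut) to 1 (fully open). In form: [[[tx, ty, tz], [wx, wy, wz], grip], ...]. A call has 1 to 20 rows; each row shifts and turns the commanded pose from where the row before left it, along the tool's axes as they then stand; what a row does not reach is not made up. A row lasts 1/12 s, in which the tool goes at most 41.7 mm and 7.16 degrees, less where a joint would pass 70% of its speed; a pose out of reach is approached as far as the arm can. A call is refused whole if a number of a shift passes 41.7 or a number of a turn 7.16, either way. A call with a gripper value outside its range is refused whole. The fingers move at their own pace and stop on an object; "newtons" is the grip in N (left out, the last holds). Time passes only in rows, so rows that do not move let the fingers close. It gives the time, the measured TCP pose, the force and the opening at its end, in the units of the state.
- arm.get_state(): the state, without advancing time (a new reading comes with each control period).
- arm.grab_frame(name): name is "side" or "top" or "wrist"; returns the picture (480x640x3 uint8, red, green, blue); there is no depth.
- arm.camera_info(name): a dict with "fov_y" (degrees; the focal length in pixels is half the picture's height over the tangent of half this angle, whatever the lens; pixels are square), "cx", "cy" (the principal point, pixels), "view" (4x4, takes a point from world to camera coordinates); the wrist camera has in their place "tool_from_camera" (4x4, takes a point from camera to tool coordinates, whose origin is the TCP and whose axes are the flange's). Camera axes: x right, y down, z forward; pixel columns grow to the right and rows downward; lengths in m; the calibration is good to about 2 mm. A picture is of the moment at which its call begins: read the wrist's pose just before it. camera_info takes no time and is no camera call.
- arm.job_done(): hands the job in, once; it reports no verdict.
The state is a dict: "t": time; "q": joint angles; "qd": joint speeds; "joint_efforts": joint torques, N m; "eef_pos": TCP position; "ee_rot": TCP orientation; "force": force on the tool from outside, world axes, zero at the start; "moment": the same for the moment, N m; "width": finger opening in m.
Only numpy, scipy, OpenCV 4.12 (cv2) and the standard library are available. Lean on these libraries where they do the work, as an engineer would, in place of code of your own. Each camera call takes 0.05 s, during which the arm holds its last target. There are 200 camera calls.

## Task

On the grey rack shelf, push the network switch (the wide flat box) back along the shelf until its back is flush against the low rear flange, and push it sideways along that flange until its side is flush against the side of the media converter, the smaller flat box in one rear corner. Only push it: lift nothing, leave the converter home in its corner, and leave the power brick and everything else where they are.

Things in the scene. Friction and masses are not known exactly. Their poses are not given: they have to be found in the camera images.
- shelf: Grey steel rack shelf fixed on the bench, front open towards the robot. Origin: centre of the bed's underside; x to the rear flange, y to its left end. Bed 4 mm thick, inside x -125..+125, y -218..+218 mm. Rear flange 22 mm, side flanges 40 mm (3 mm thick), two front ears 44 mm high (22 mm outward, beyond the sides), above the bench. Position and yaw (about +-0.2 rad) vary.
- shelf_stop (a point): The middle of the rear flange's inner face, at the top of the bed; same axes as the shelf.
- switch_center (a point): Centre (13 mm above the bed) of the network switch: loose dark flat steel box, 98 mm deep (its x), 140 mm wide (its y), 26 mm high, 0.3 to 0.55 kg, eight ports in its front face (-x). It starts in the front part of the shelf, between the two corner things, turned up to 0.22 rad.
- converter_center (a point): Centre (13 mm above the bed) of the media converter: loose dark flat steel box, 94 mm deep (its x), 70 mm wide (its y), 26 mm high, 0.3 kg, standing square in the left or right rear corner of the shelf, within 1 mm of both flanges, which stop it when the switch presses on it.
- brick: Black power brick with rounded edges, 84 mm deep (x) by 46 mm wide (y) by 32 mm high, origin at the centre of its underside. It stands in the other rear corner of the shelf, about 13 mm clear of the side flange, and is to be left alone.
- transceiver: Small steel optical transceiver, 56 by 14 by 12 mm, lying on the bed near the shelf's front right end; origin at the centre of its underside. Leave alone.
- screwdriver: Screwdriver, 200 mm long, lying on the bench to the left of the shelf; leave alone.
- tape: Roll of black tape, 90 mm across, 20 mm high, flat on the bench to the right; leave alone.
- mug: White mug, 80 mm across, 90 mm high, on the bench to the right of the shelf; leave alone.
- nut_tray: Grey divided small-parts tray, 120 by 90 by 30 mm, on the bench to the left of the shelf; leave alone.
Not all that is in view belongs to the job. Leave any green or pink look-alike of the part that bears switch_center alone.

How it is judged:
By the outcome, as a careful person would: the job done as asked, in the order asked, and still so for the second after the job is handed in, with the robot touching nothing.
It also fails if it takes over 45 s, if anything falls off the work surface, if the arm or the gripper's body presses on something with over 40 N, if the wrist force passes 120 N, or if a joint passes its speed limit or range.

## Working session

There is one attempt and no reset: what is moved stays moved. The work goes in short steps, Python scripts to look and compute and a tool call to move; the robot and the scene stay as the last step left them, time stands still between calls to the robot, and variables do not carry over. Pictures are saved under pics/ and viewed, on a budget of 10 in all, crops included, one or two more only if the job needs it, and the job is handed in when it is done.

Besides the shell and the picture viewer there is one more tool, called after ">>>" by a JSON object that holds its "name" and its "arguments". arm_command: Moves the arm, as the interface text tells. Its arguments: {"type":"object","properties":{"motion":{"type":"array","items":{"type":"array"}},"newtons":{"type":"number"}},"required":["motion"]}

```bash
mkdir -p pics; python3 - <<'E'
from station import arm
import cv2,numpy as np
np.set_printoptions(precision=4,suppress=True)
for n in("top","side"):
    cv2.imwrite(f"pics/{n}0.png",arm.grab_frame(n)[:,:,::-1]); print(n,arm.camera_info(n))
print(arm.camera_info("wrist")); print(arm.get_state())
E
```

```text
top {'fov_y': 52.61805797458507, 'cx': 323.66009029083295, 'cy': 237.6670021739598, 'view': array([[-0.0082, -1.    ,  0.0017, -0.0468],
       [-0.994 ,  0.008 , -0.1091,  0.4869],
       [ 0.109 , -0.0026, -0.994 ,  1.4975],
       [ 0.    ,  0.    ,  0.    ,  1.    ]])}
side {'fov_y': 47.16875983409523, 'cx': 327.30499494381417, 'cy': 245.69207696526806, 'view': array([[-0.9907, -0.1353,  0.014 ,  0.4656],
       [-0.1055,  0.6993, -0.707 ,  0.1217],
       [ 0.0859, -0.702 , -0.707 ,  1.4309],
       [ 0.    ,  0.    ,  0.    ,  1.    ]])}
{'fov_y': 59.44854973391776, 'cx': 315.5569781827095, 'cy': 238.13213276890664, 'tool_from_camera': array([[ 0.0011, -0.967 , -0.2547,  0.0694],
       [ 1.    ,  0.0012, -0.0001,  0.0007],
       [ 0.0004, -0.2547,  0.967 , -0.1357],
       [ 0.    ,  0.    ,  0.    ,  1.    ]])}
{'t': 0.1, 'q': array([-1.0389,  0.3593,  0.0112, -0.0003, -1.2241, -0.2881]), 'qd': array([ 0.001 ,  0.0003,  0.0026,  0.002 , -0.0002, -0.0006]), 'joint_efforts': array([ -0.0015, -58.4163,  29.375 ,   7.0156,   0.0102,  -0.0001]), 'eef_pos': array([ 0.1628, -0.6546,  0.2477]), 'ee_rot': array([ 3.1401, -0.0001, -2.8979]), 'force': array([ 0.8954, -0.3935,  0.2802]), 'moment': array([ 0.017 , -0.0005, -0.0578]), 'width': 0.08793046522194325}
```

View pics/top0.png

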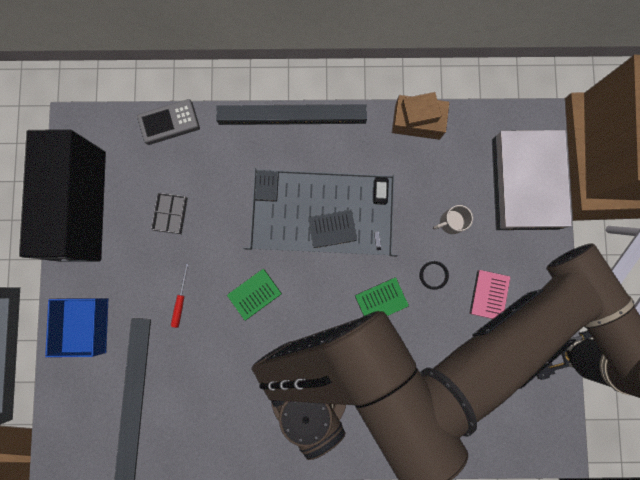

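View pics/side0.png

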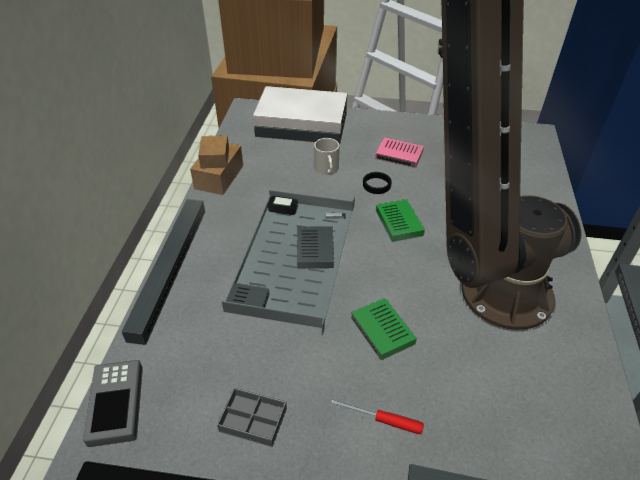

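The top view shows the shelf with its rear-left corner at (255,171) and rear-right at (392,178). The converter is at (266,185) in the rear left, the brick at (381,190), the switch at (332,228) and the transceiver at (378,240). The side view agrees. Next I'll get coarse positions and then use the wrist camera.

```bash
cat > h.py <<'E'
from station import arm
import cv2,numpy as np
from scipy.spatial.transform import Rotation as R
np.set_printoptions(precision=4,suppress=True)
def cam(n):
    c=arm.camera_info(n); f=240/np.tan(np.radians(c["fov_y"]/2))
    if n=="wrist":
        s=arm.get_state(); T=np.eye(4); T[:3,:3]=R.from_euler("xyz",s["ee_rot"]).as_matrix(); T[:3,3]=s["eef_pos"]
        W=T@c["tool_from_camera"]
    else: W=np.linalg.inv(c["view"])
    return f,c["cx"],c["cy"],W
def cast(C,px,z):
    f,cx,cy,W=C; px=np.atleast_2d(px).astype(float)
    d=np.c_[(px[:,0]-cx)/f,(px[:,1]-cy)/f,np.ones(len(px))]@W[:3,:3].T
    return W[:3,3]+d*((z-W[2,3])/d[:,2])[:,None]
def proj(C,p):
    f,cx,cy,W=C; V=np.linalg.inv(W); q=np.atleast_2d(p)@V[:3,:3].T+V[:3,3]
    return q[:,:2]/q[:,2:]*f+[cx,cy]
def tool(d):  # world vector -> tool axes
    return R.from_euler("xyz",arm.get_state()["ee_rot"]).inv().apply(d)
E
python3 - <<'E'
from h import *
C=cam("top")
print(cast(C,[[255,171],[392,178]],.022)); print(cast(C,[[247,249],[395,255]],.044)); print(cast(C,[[332,228],[266,185],[381,190],[378,240]],.03))
im=cv2.imread("pics/top0.png")[160:265,235:405]; cv2.imwrite("pics/topc.png",cv2.resize(im,None,fx=4.5,fy=4.5,interpolation=cv2.INTER_CUBIC))
E
```

```text
[[ 0.7032  0.167   0.022 ]
 [ 0.6769 -0.2706  0.022 ]]
[[ 0.4512  0.1869  0.044 ]
 [ 0.4289 -0.2709  0.044 ]]
[[ 0.5164 -0.0772  0.03  ]
 [ 0.6555  0.1307  0.03  ]
 [ 0.6366 -0.2336  0.03  ]
 [ 0.4774 -0.2209  0.03  ]]
```

View pics/topc.png

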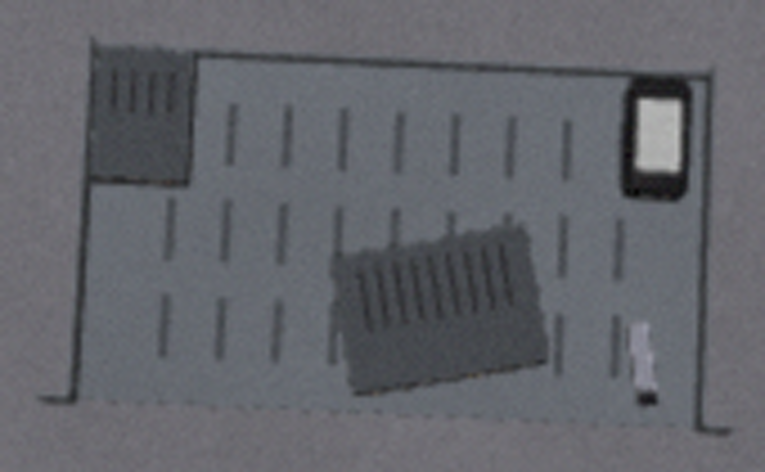

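>>> {"name": "arm_command", "arguments": {"motion": [[[0, 0, 0], [0, 0, 5.8], 1], [[0, 0, 0], [0, 0, 5.8], 1], [[0, 0, 0], [0, 0, 5.8], 1], [[-19.4, 36.8, 0], [0, 0, 0], 1], [[-19.4, 36.8, 0], [0, 0, 0], 1], [[-19.4, 36.8, 0], [0, 0, 0], 1], [[-19.4, 36.8, 0], [0, 0, 0], 1], [[-19.4, 36.8, 0], [0, 0, 0], 1], [[-19.4, 36.8, 0], [0, 0, 0], 1], [[-19.4, 36.8, 0], [0, 0, 0], 1], [[-19.4, 36.8, 0], [0, 0, 0], 1], [[-19.4, 36.8, 0], [0, 0, 0], 1], [[-19.4, 36.8, 0], [0, 0, 0], 1], [[-19.4, 36.8, 0], [0, 0, 0], 1], [[-19.4, 36.8, 0], [0, 0, 0], 1], [[-19.4, 36.8, 0], [0, 0, 0], 1], [[-19.4, 36.8, 0], [0, 0, 0], 1], [[-19.4, 36.8, 0], [0, 0, 0], 1], [[-19.4, 36.8, 0], [0, 0, 0], 1], [[-19.4, 36.8, 0], [0, 0, 0], 1]]}}

```text
t: 1.77
eef_pos: [0.53, -0.0482, 0.2486]
ee_rot: [3.141, 0.0, 3.082]
force: [0.7, -0.7, 0.2]
width: 0.0879
```

>>> {"name": "arm_command", "arguments": {"motion": [[[0, 0, 0], [0, 0, 0], 1], [[0, 0, 0], [0, 0, 0], 1], [[0, 0, 0], [0, 0, 0], 1]]}}

```text
t: 2.02
eef_pos: [0.5292, -0.05, 0.248]
ee_rot: [-3.141, -0.001, 3.083]
force: [-1.6, -0.5, 0.3]
width: 0.0874
```

```bash
python3 - <<'E'
from h import *
s=arm.get_state(); print(s["t"],s["eef_pos"],s["ee_rot"],s["q"],s["qd"])
np.save("w1.npy",cam("wrist")[3]); im=arm.grab_frame("wrist")[:,:,::-1]; cv2.imwrite("pics/w1.png",im)
E
```

```text
2.0167 [ 0.5292 -0.05    0.248 ] [-3.1413 -0.0013  3.0827] [ 0.2748  0.1236 -0.3028 -0.0002 -1.1457 -1.9044] [-0.0234 -0.014  -0.0083  0.0019 -0.0007  0.0025]
```

View pics/w1.png

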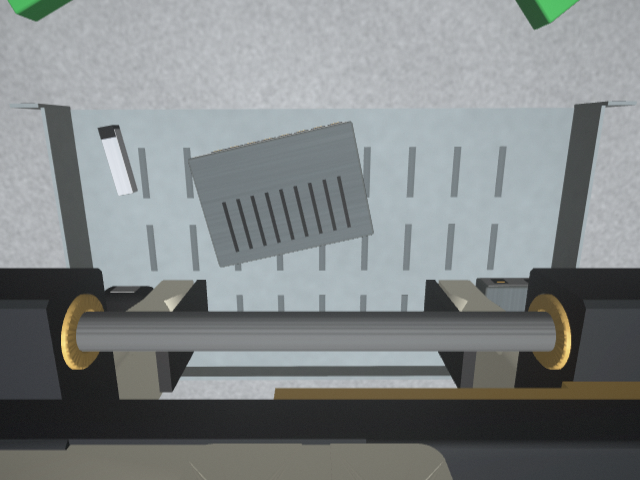

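The wrist view shows the switch's top corners at about (190,158), (351,122), (373,233) and (219,266). The bed's front edge runs from (70,107) to (575,108), the rear flange is at row ~371, and the transceiver is at (117,160). I'll refine these in code.

```bash
python3 - <<'E'
from h import *
f,cx,cy,_=cam("wrist"); C=(f,cx,cy,np.load("w1.npy"))
im=cv2.imread("pics/w1.png"); g=cv2.cvtColor(im,6)
# switch: dark on bright bed
m=((g>75)&(g<150)).astype(np.uint8)*255; m[:115]=0; m[275:]=0; m[:,:182]=0; m[:,385:]=0
m=cv2.morphologyEx(m,cv2.MORPH_CLOSE,np.ones((15,15))); m=cv2.morphologyEx(m,cv2.MORPH_OPEN,np.ones((31,31)))
c=max(cv2.findContours(m,0,2)[0],key=cv2.contourArea); q=cv2.minAreaRect(c); print("rect",q)
pl=cast(C,c[:,0,:],.030)[:,:2]; r=cv2.minAreaRect((pl*1000).astype(np.float32)); print("switch mm",r); print(cv2.boxPoints(r))
k=cast(C,[[190,158],[351,122],[373,233],[219,266]],.030); print(k,np.linalg.norm(np.diff(k,axis=0),axis=1),k.mean(0))
# front edge of bed & rear flange columns
for x in (120,400,560): print(x,"front",97+np.argmax(np.abs(np.diff(g[97:118,x].astype(int)))))
for x in (200,250,300,420,450): print(x,g[355:385,x])
a=cast(C,[[90,107.5],[560,108.5]],.004);print("front",a)
for zz,y in((.022,376),(.022,367),(.004,366)): print(zz,cast(C,[[187,y],[458,y-.5]],zz))
print("side tops",cast(C,[[45,108],[76,240]],.04),cast(C,[[600,108],[566,240]],.04)); print("transc",cast(C,[[103,138],[125,194]],.016))
# top-cam cross-check
T=cam("top"); print("top", cast(T,np.array([[355,393],[545,362],[525,228],[332,255]])/4.5+[235,160],.03))
print("top conv",cast(T,np.array([[90,182],[190,185],[196,55]])/4.5+[235,160],.03)); print("top brick",cast(T,np.array([[622,195],[690,195],[690,80]])/4.5+[235,160],.034))
E
```

```text
rect ((283.0776672363281, 195.97769165039062), (120.90697479248047, 188.41000366210938), 78.04341125488281)
switch mm ((516.1590576171875, -77.07901000976562), (103.03485107421875, 158.2813720703125), 8.363953590393066)
[[ 453.6777   -6.2738]
 [ 476.7014 -162.8717]
 [ 578.6404 -147.8842]
 [ 555.6167    8.7137]]
[[ 0.478  -0.1511  0.03  ]
 [ 0.457  -0.0168  0.03  ]
 [ 0.5508 -0.0012  0.03  ]
 [ 0.5731 -0.138   0.03  ]] [0.1359 0.0951 0.1386] [ 0.5147 -0.0767  0.03  ]
120 front 97
400 front 101
560 front 107
200 [179 179 179 180 178 179 179 179 179 178 179 153  85  83  83  82  81  82
  81  83  82 128 177 178 178 181 182 182 182 182]
250 [177 177 178 178 178 180 179 180 180 180 170 134  84  84  82  84  84  84
  85  85  87 134 177 178 178 181 185 190 191 189]
300 [180 179 180 181 178 179 181 181 181 181 166 117  84  81  83  85  83  83
  84  82  95 137 177 179 179 187 190 188 186 181]
420 [180 180 180 181 182 183 183 183 184 186 162  99  82  82  82  82  81  81
  81  82 113 160 174 175 176 177 178 182 183 185]
450 [ 40  38  36  42  41  37  38  36  38  40  37  35  35  34  37  35  39  36
  40  50 102 156 172 172 175 179 180 183 184 182]
front [[ 0.4317 -0.2393  0.004 ]
 [ 0.456   0.1659  0.004 ]]
0.022 [[ 0.6859 -0.1842  0.022 ]
 [ 0.7005  0.0791  0.022 ]]
0.022 [[ 0.6762 -0.1829  0.022 ]
 [ 0.6907  0.0788  0.022 ]]
0.004 [[ 0.6858 -0.1896  0.004 ]
 [ 0.701   0.085   0.004 ]]
side tops [[ 0.4327 -0.2562  0.04  ]
 [ 0.5399 -0.2536  0.04  ]] [[0.4578 0.177  0.04  ]
 [0.5638 0.1604 0.04  ]]
transc [[ 0.4578 -0.227   0.016 ]
 [ 0.5064 -0.2165  0.016 ]]
top [[ 0.456  -0.0199  0.03  ]
 [ 0.4765 -0.1523  0.03  ]
 [ 0.571  -0.1397  0.03  ]
 [ 0.553  -0.0044  0.03  ]]
top conv [[0.6061 0.1652 0.03  ]
 [0.6034 0.095  0.03  ]
 [0.6966 0.091  0.03  ]]
top brick [[ 0.5932 -0.2077  0.034 ]
 [ 0.5928 -0.2553  0.034 ]
 [ 0.6749 -0.2572  0.034 ]]
```

>>> {"name": "arm_command", "arguments": {"motion": [[[36, -9.5, 0], [0, 0, 0], 0.7], [[36, -9.5, 0], [0, 0, 0], 0.7], [[36, -9.5, 0], [0, 0, 0], 0.7], [[0, 0, 35.6], [0, 0, 0], 0.7], [[0, 0, 35.6], [0, 0, 0], 0.7], [[0, 0, 35.6], [0, 0, 0], 0.7], [[0, 0, 35.6], [0, 0, 0], 0.7], [[0, 0, 35.6], [0, 0, 0], 0.7], [[0, 0, 20], [0, 0, 0], 0.7], [[0, 0, 16], [0, 0, 0], 0.7], [[0, 0, 0], [0, 0, 0], 0.7], [[0, 0, 0], [0, 0, 0], 0.7]]}}

```text
t: 3.07
eef_pos: [0.4192, -0.0733, 0.0344]
ee_rot: [-3.141, -0.002, 3.08]
force: [0.2, -0.4, 0.5]
width: 0.0611
```

>>> {"name": "arm_command", "arguments": {"motion": [[[-8, 0, 0], [0, 0, 0], 0.7], [[-8, 0, 0], [0, 0, 0], 0.7], [[-6, 0, 0], [0, 0, 0], 0.7], [[-6, 0, 0], [0, 0, 0], 0.7], [[-6, 0, 0], [0, 0, 0], 0.7], [[-6, 0, 0], [0, 0, 0], 0.7], [[-6, 0, 0], [0, 0, 0], 0.7], [[-6, 0, 0], [0, 0, 0], 0.7], [[-6, 0, 0], [0, 0, 0], 0.7], [[-6, 0, 0], [0, 0, 0], 0.7]]}}

```text
t: 3.9
eef_pos: [0.484, -0.0763, 0.0344]
ee_rot: [-3.141, -0.001, 3.081]
force: [-6.2, 0.6, 5.0]
width: 0.0614
```

```bash
python3 - <<'E'
from h import *
s=arm.get_state(); print(s["t"],s["eef_pos"],s["ee_rot"],s["force"])
cv2.imwrite("pics/top1.png",cv2.resize(arm.grab_frame("top")[150:275,225:415,::-1],None,fx=4,fy=4,interpolation=2))
cv2.imwrite("pics/side1.png",cv2.resize(arm.grab_frame("side")[180:340,210:370,::-1],None,fx=3.7,fy=3.7,interpolation=2))
E
```

```text
3.9 [ 0.484  -0.0763  0.0344] [-3.1413 -0.0012  3.0814] [-6.1512  0.6166  5.0422]
```

View pics/side1.png

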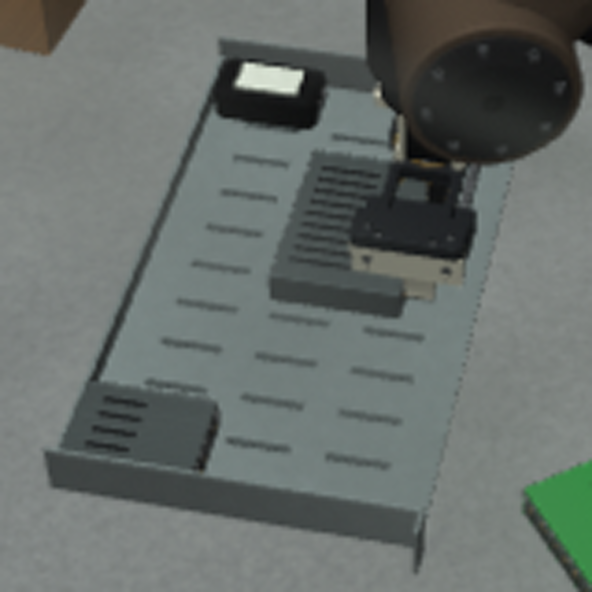

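The side view shows the switch squared up and pushed evenly by both fingers, with nothing else disturbed. I'll continue pushing.

>>> {"name": "arm_command", "arguments": {"motion": [[[-6, 0, 0], [0, 0, 0], 0.7], [[-6, 0, 0], [0, 0, 0], 0.7], [[-6, 0, 0], [0, 0, 0], 0.7], [[-6, 0, 0], [0, 0, 0], 0.7], [[-6, 0, 0], [0, 0, 0], 0.7], [[-6, 0, 0], [0, 0, 0], 0.7], [[-6, 0, 0], [0, 0, 0], 0.7], [[-6, 0, 0], [0, 0, 0], 0.7], [[-6, 0, 0], [0, 0, 0], 0.7], [[-6, 0, 0], [0, 0, 0], 0.7], [[-6, 0, 0], [0, 0, 0], 0.7], [[-6, 0, 0], [0, 0, 0], 0.7], [[-5, 0, 0], [0, 0, 0], 0.7], [[-4, 0, 0], [0, 0, 0], 0.7], [[-3, 0, 0], [0, 0, 0], 0.7], [[0, 0, 0], [0, 0, 0], 0.7]]}}

```text
t: 5.33
eef_pos: [0.5686, -0.0811, 0.0347]
ee_rot: [3.142, 0.001, 3.082]
force: [-1.3, -0.5, -0.4]
width: 0.0613
```

>>> {"name": "arm_command", "arguments": {"motion": [[[-2, 0, 0], [0, 0, 0], 0.7], [[-2, 0, 0], [0, 0, 0], 0.7], [[-2, 0, 0], [0, 0, 0], 0.7], [[0, 0, 0], [0, 0, 0], 0.7]]}}

```text
t: 5.67
eef_pos: [0.5741, -0.0815, 0.0347]
ee_rot: [3.142, 0.0, 3.082]
force: [-2.6, -0.3, 0.7]
width: 0.0617
```

>>> {"name": "arm_command", "arguments": {"motion": [[[-2, 0, 0], [0, 0, 0], 0.7], [[-1, 0, 0], [0, 0, 0], 0.7], [[0, 0, 0], [0, 0, 0], 0.7]]}}

```text
t: 5.92
eef_pos: [0.5768, -0.0817, 0.0346]
ee_rot: [-3.142, -0.0, 3.082]
force: [-3.0, 0.2, 2.1]
width: 0.0617
```

>>> {"name": "arm_command", "arguments": {"motion": [[[-2, 0, 0], [0, 0, 0], 0.7], [[-2, 0, 0], [0, 0, 0], 0.7], [[0, 0, 0], [0, 0, 0], 0.7]]}}

```text
t: 6.17
eef_pos: [0.5812, -0.0819, 0.0346]
ee_rot: [3.142, 0.001, 3.082]
force: [-2.9, -0.4, 2.0]
width: 0.0615
```

>>> {"name": "arm_command", "arguments": {"motion": [[[-1.5, 0, 0], [0, 0, 0], 0.7], [[-1.5, 0, 0], [0, 0, 0], 0.7], [[0, 0, 0], [0, 0, 0], 0.7]]}}

```text
t: 6.42
eef_pos: [0.5837, -0.0821, 0.0346]
ee_rot: [-3.141, -0.0, 3.082]
force: [-4.6, -0.3, 2.5]
width: 0.0614
```

>>> {"name": "arm_command", "arguments": {"motion": [[[-1.5, 0, 0], [0, 0, 0], 0.7], [[-0.5, 0, 0], [0, 0, 0], 0.7], [[0, 0, 0], [0, 0, 0], 0.7]]}}

```text
t: 6.67
eef_pos: [0.5837, -0.0822, 0.0344]
ee_rot: [-3.141, -0.004, 3.081]
force: [-9.8, 2.0, 7.9]
width: 0.0614
```

>>> {"name": "arm_command", "arguments": {"motion": [[[-1.5, 0, 0], [0, 0, 0], 0.7], [[0, 0, 0], [0, 0, 0], 0.7]]}}

```text
t: 6.83
eef_pos: [0.5838, -0.0824, 0.0342]
ee_rot: [-3.141, -0.006, 3.081]
force: [-13.6, 3.2, 11.2]
width: 0.0613
```

>>> {"name": "arm_command", "arguments": {"motion": [[[-1.5, 0, 0], [0, 0, 0], 0.7], [[0, 0, 0], [0, 0, 0], 0.7], [[3, 0, 0], [0, 0, 0], 0.7], [[5, 0, 0], [0, 0, 0], 0.7], [[15, 0, 0], [0, 0, 0], 0.7], [[15, 0, 0], [0, 0, 0], 0.7], [[0, 0, -36], [0, 0, 0], 0.5], [[0, 0, -36], [0, 0, 0], 0.5], [[0, 0, -36], [0, 0, 0], 0.5], [[0, 0, -36], [0, 0, 0], 0.5], [[0, 0, -36], [0, 0, 0], 0.5], [[-30, 0, 0], [0, 0, 0], 0.5], [[-30, 0, 0], [0, 0, 0], 0.5]]}}

```text
t: 7.92
eef_pos: [0.6136, -0.0834, 0.2198]
ee_rot: [3.14, 0.011, 3.083]
force: [0.3, 1.1, -0.3]
width: 0.044
```

>>> {"name": "arm_command", "arguments": {"motion": [[[0, 0, 0], [0, 0, -6.92], 0.5], [[0, 0, 0], [0, 0, -6.92], 0.5], [[0, 0, 0], [0, 0, -6.92], 0.5], [[0, 0, 0], [0, 0, -6.92], 0.5], [[0, 0, 0], [0, 0, -6.92], 0.5], [[0, 0, 0], [0, 0, -6.92], 0.5], [[0, 0, 0], [0, 0, -6.92], 0.5], [[0, 0, 0], [0, 0, -6.92], 0.5], [[0, 0, 0], [0, 0, -6.92], 0.5], [[0, 0, 0], [0, 0, -6.92], 0.5], [[0, 0, 0], [0, 0, -6.92], 0.5], [[0, 0, 0], [0, 0, -6.92], 0.5], [[0, 0, 0], [0, 0, -6.92], 0.5], [[0, 0, 0], [0, 0, 0], 0.5], [[0, 0, 0], [0, 0, 0], 0.5]]}}

```text
t: 9.17
eef_pos: [0.6115, -0.0836, 0.2149]
ee_rot: [-3.14, 0.0, -1.635]
force: [0.2, 0.2, -0.6]
width: 0.0439
```

```bash
python3 - <<'E'
from h import *
s=arm.get_state(); print(s["t"],s["eef_pos"],s["ee_rot"],s["q"],s["force"],s["width"])
np.save("w2.npy",cam("wrist")[3]); cv2.imwrite("pics/w2.png",arm.grab_frame("wrist")[:,:,::-1])
E
```

```text
9.1667 [ 0.6115 -0.0836  0.2149] [-3.1397  0.0003 -1.635 ] [ 0.1803  0.2866 -0.1714  0.0002 -1.111  -0.2446] [ 0.2089  0.1611 -0.6221] 0.043930589289245585
```

View pics/w2.png

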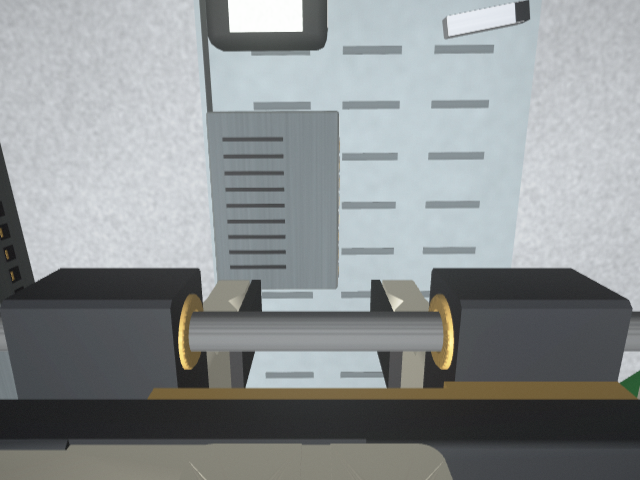

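The wrist view shows the switch square against the rear flange. Its right side is at row 111 (columns 207–338), its left side at row ~289, and the brick's near edge at row ~50.

```bash
python3 - <<'E'
from h import *
f,cx,cy,_=cam("wrist"); C=(f,cx,cy,np.load("w2.npy"))
k=cast(C,[[207,111],[338,111],[337.5,289],[217,280]],.030); print(k,np.linalg.norm(np.diff(k,axis=0),axis=1))
print("brick",cast(C,[[225,50],[315,50]],.03)); m=(k[0]+k[1])/2
y=-.058; ux=np.array([np.cos(y),np.sin(y),0]); uy=np.array([-np.sin(y),np.cos(y),0])
t=m-.006*ux-.026*uy; t[2]=.034; s=arm.get_state(); print(t,"tool mm",1000*tool(t-s["eef_pos"]))
E
```

```text
[[ 0.6847 -0.168   0.03  ]
 [ 0.5892 -0.162   0.03  ]
 [ 0.5965 -0.0233  0.03  ]
 [ 0.6935 -0.0372  0.03  ]] [0.0957 0.1388 0.098 ]
brick [[ 0.6667 -0.2082  0.03  ]
 [ 0.6033 -0.2042  0.03  ]]
[ 0.6295 -0.1906  0.034 ] tool mm [105.6862 -24.7779 180.8096]
```

>>> {"name": "arm_command", "arguments": {"motion": [[[33.7, -8.3, 0], [0, 0, -0.3], 0.5], [[33.7, -8.3, 0], [0, 0, 0], 0.5], [[33.7, -8.3, 0], [0, 0, 0], 0.5], [[0, 0, 35], [0, 0, 0], 0.5], [[0, 0, 35], [0, 0, 0], 0.5], [[0, 0, 30], [0, 0, 0], 0.5], [[0, 0, 20], [0, 0, 0], 0.5], [[0, 0, 0], [0, 0, 0], 0.5], [[0, 0, 0], [0, 0, 0], 0.5]]}}

```text
t: 9.97
eef_pos: [0.6296, -0.1862, 0.094]
ee_rot: [3.14, -0.0, -1.628]
force: [0.6, -0.1, 0.3]
width: 0.0436
```

>>> {"name": "arm_command", "arguments": {"motion": [[[0, 0, 20], [0, 0, 0], 0.5], [[0, 0, 20], [0, 0, 0], 0.5], [[0, 0, 20], [0, 0, 0], 0.5], [[0, 0, 0], [0, 0, 0], 0.5], [[0, 0, 0], [0, 0, 0], 0.5]]}}

```text
t: 10.38
eef_pos: [0.6306, -0.1861, 0.0359]
ee_rot: [-3.141, -0.0, -1.627]
force: [0.9, 0.1, 0.1]
width: 0.0439
```

>>> {"name": "arm_command", "arguments": {"motion": [[[-6, 0, 0], [0, 0, 0], 0.5], [[-6, 0, 0], [0, 0, 0], 0.5], [[-6, 0, 0], [0, 0, 0], 0.5], [[-6, 0, 0], [0, 0, 0], 0.5], [[-6, 0, 0], [0, 0, 0], 0.5], [[-6, 0, 0], [0, 0, 0], 0.5], [[-6, 0, 0], [0, 0, 0], 0.5], [[-6, 0, 0], [0, 0, 0], 0.5], [[-6, 0, 0], [0, 0, 0], 0.5], [[-6, 0, 0], [0, 0, 0], 0.5], [[-6, 0, 0], [0, 0, 0], 0.5], [[-6, 0, 0], [0, 0, 0], 0.5], [[-6, 0, 0], [0, 0, 0], 0.5], [[-6, 0, 0], [0, 0, 0], 0.5], [[-6, 0, 0], [0, 0, 0], 0.5], [[-6, 0, 0], [0, 0, 0], 0.5], [[-6, 0, 0], [0, 0, 0], 0.5], [[-5, 0, 0], [0, 0, 0], 0.5], [[-3, 0, 0], [0, 0, 0], 0.5], [[0, 0, 0], [0, 0, 0], 0.5]]}}

```text
t: 12.05
eef_pos: [0.6368, -0.0755, 0.0361]
ee_rot: [-3.139, 0.0, -1.625]
force: [0.0, -1.3, 0.5]
width: 0.0441
```

>>> {"name": "arm_command", "arguments": {"motion": [[[-2, 0, 0], [0, 0, 0], 0.5], [[-2, 0, 0], [0, 0, 0], 0.5], [[-2, 0, 0], [0, 0, 0], 0.5], [[0, 0, 0], [0, 0, 0], 0.5]]}}

```text
t: 12.38
eef_pos: [0.6367, -0.0702, 0.0355]
ee_rot: [-3.14, -0.0, -1.626]
force: [0.2, -4.4, 3.0]
width: 0.0438
```

>>> {"name": "arm_command", "arguments": {"motion": [[[-2, 0, 0], [0, 0, 0], 0.5], [[-2, 0, 0], [0, 0, 0], 0.5], [[0, 0, 0], [0, 0, 0], 0.5]]}}

```text
t: 12.63
eef_pos: [0.6368, -0.0663, 0.0352]
ee_rot: [-3.141, -0.0, -1.626]
force: [1.1, -4.3, 3.6]
width: 0.0438
```

>>> {"name": "arm_command", "arguments": {"motion": [[[-2, 0, 0], [0, 0, 0], 0.5], [[-2, 0, 0], [0, 0, 0], 0.5], [[0, 0, 0], [0, 0, 0], 0.5]]}}

```text
t: 12.88
eef_pos: [0.6369, -0.0623, 0.035]
ee_rot: [-3.141, -0.0, -1.626]
force: [1.0, -4.7, 3.9]
width: 0.044
```

>>> {"name": "arm_command", "arguments": {"motion": [[[-2, 0, 0], [0, 0, 0], 0.5], [[-1, 0, 0], [0, 0, 0], 0.5], [[0, 0, 0], [0, 0, 0], 0.5]]}}

```text
t: 13.13
eef_pos: [0.637, -0.0594, 0.0349]
ee_rot: [-3.141, -0.0, -1.626]
force: [-1.1, -5.0, 4.5]
width: 0.0437
```

>>> {"name": "arm_command", "arguments": {"motion": [[[-1.5, 0, 0], [0, 0, 0], 0.5], [[-0.5, 0, 0], [0, 0, 0], 0.5], [[0, 0, 0], [0, 0, 0], 0.5]]}}

```text
t: 13.38
eef_pos: [0.637, -0.0575, 0.0348]
ee_rot: [-3.141, -0.0, -1.626]
force: [0.2, -5.9, 4.7]
width: 0.0437
```

>>> {"name": "arm_command", "arguments": {"motion": [[[-1.5, 0, 0], [0, 0, 0], 0.5], [[-0.5, 0, 0], [0, 0, 0], 0.5], [[0, 0, 0], [0, 0, 0], 0.5]]}}

```text
t: 13.63
eef_pos: [0.6371, -0.0555, 0.0348]
ee_rot: [-3.141, -0.0, -1.626]
force: [-1.5, -5.2, 4.8]
width: 0.0441
```

>>> {"name": "arm_command", "arguments": {"motion": [[[-1.5, 0, 0], [0, 0, 0], 0.5], [[-0.5, 0, 0], [0, 0, 0], 0.5], [[0, 0, 0], [0, 0, 0], 0.5]]}}

```text
t: 13.88
eef_pos: [0.6371, -0.0537, 0.0348]
ee_rot: [3.142, -0.0, -1.626]
force: [-0.7, -6.3, 4.6]
width: 0.0438
```

>>> {"name": "arm_command", "arguments": {"motion": [[[-1.5, 0, 0], [0, 0, 0], 0.5], [[0, 0, 0], [0, 0, 0], 0.5]]}}

```text
t: 14.05
eef_pos: [0.6371, -0.0532, 0.0348]
ee_rot: [3.141, -0.002, -1.626]
force: [0.5, -11.6, 4.3]
width: 0.0442
```

>>> {"name": "arm_command", "arguments": {"motion": [[[-1.5, 0, 0], [0, 0, 0], 0.5], [[0, 0, 0], [0, 0, 0], 0.5]]}}

```text
t: 14.22
eef_pos: [0.6371, -0.0531, 0.0348]
ee_rot: [3.141, -0.003, -1.626]
force: [2.3, -18.7, 2.8]
width: 0.0438
```

>>> {"name": "arm_command", "arguments": {"motion": [[[3, 0, 0], [0, 0, 0], 0.5], [[5, 0, 0], [0, 0, 0], 0.5], [[12, 0, 0], [0, 0, 0], 0.5], [[8, 0, 0], [0, 0, 0], 0.5], [[0, 0, -36], [0, 0, 0], 0.5], [[0, 0, -36], [0, 0, 0], 0.5], [[0, 0, -36], [0, 0, 0], 0.5], [[0, 0, -36], [0, 0, 0], 0.5], [[0, 0, -36], [0, 0, 0], 0.5], [[-40, 0, 0], [0, 0, 0], 0.5], [[-40, 0, 0], [0, 0, 0], 0.5], [[-40, 0, 0], [0, 0, 0], 0.5], [[-40, 0, 0], [0, 0, 0], 0.5], [[-40, 0, 0], [0, 0, 0], 0.5], [[-40, 0, 0], [0, 0, 0], 0.5], [[0, 0, 0], [0, 0, 0], 0.5], [[0, 0, 0], [0, 0, 0], 0.5], [[0, 0, 0], [0, 0, 0], 0.5]]}}

```text
t: 15.72
eef_pos: [0.6488, 0.1614, 0.2141]
ee_rot: [3.141, -0.0, -1.625]
force: [-0.2, -1.2, -0.2]
width: 0.0441
```

```bash
python3 - <<'E'
from h import *
s=arm.get_state(); print(s["t"],s["eef_pos"],s["ee_rot"],s["force"])
np.save("w3.npy",cam("wrist")[3]); cv2.imwrite("pics/w3.png",arm.grab_frame("wrist")[:,:,::-1])
E
```

```text
15.7167 [0.6488 0.1614 0.2141] [ 3.1408 -0.0001 -1.6254] [-0.2133 -1.1776 -0.2125]
```

View pics/w3.png

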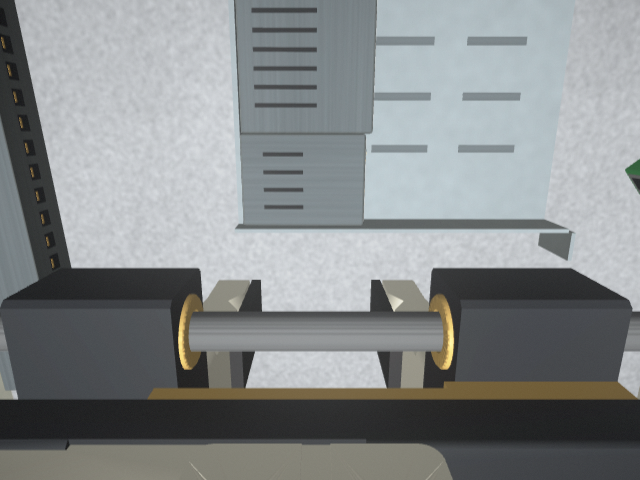

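The view shows the switch's side meeting the converter at row ~133, and the converter in its corner. I'll measure the edges and enlarge the rear seam.

```bash
python3 - <<'E'
from h import *
f,cx,cy,_=cam("wrist"); C=(f,cx,cy,np.load("w3.npy")); im=cv2.imread("pics/w3.png"); g=cv2.cvtColor(im,6).astype(float)
def edge(r,a,b): 
    d=np.abs(np.diff(g[r-1:r+2,a:b].mean(0))); i=d.argmax(); return a+i+.5
def line(name,rows,a,b,z):
    p=cast(C,[[edge(r,a,b),r] for r in rows],z); k=np.polyfit(p[:,1],p[:,0],1); print(name,k, "x at y=.09",np.polyval(k,.09),"res mm",1000*np.std(p[:,0]-np.polyval(k,p[:,1])))
line("sw front",range(5,128,3),366,386,.03); line("conv front",range(140,218,3),355,372,.03); line("rear left border",range(5,128,3),226,246,.022); line("rear border conv",range(140,218,3),230,248,.022)
crop=im[0:235,215:385]; cv2.imwrite("pics/w3c.png",cv2.resize(crop,None,fx=2.5,fy=2.5,interpolation=2)) 
cv2.imwrite("pics/w3d.png",np.hstack([cv2.resize(im[0:140,225:265],None,fx=4,fy=4,interpolation=2),cv2.resize(im[110:250,225:385],None,fx=4,fy=4,interpolation=2)[:560]]))
E
```

```text
sw front [0.0551 0.5968] x at y=.09 0.6017504605644416 res mm 0.21049188133109678
conv front [0.0567 0.6012] x at y=.09 0.6063357040087682 res mm 0.203327466530772
rear left border [0.0553 0.6964] x at y=.09 0.7013967590523874 res mm 0.20913506182555297
rear border conv [0.0545 0.6968] x at y=.09 0.7016586344456833 res mm 0.21960008285495208
```

View pics/w3d.png

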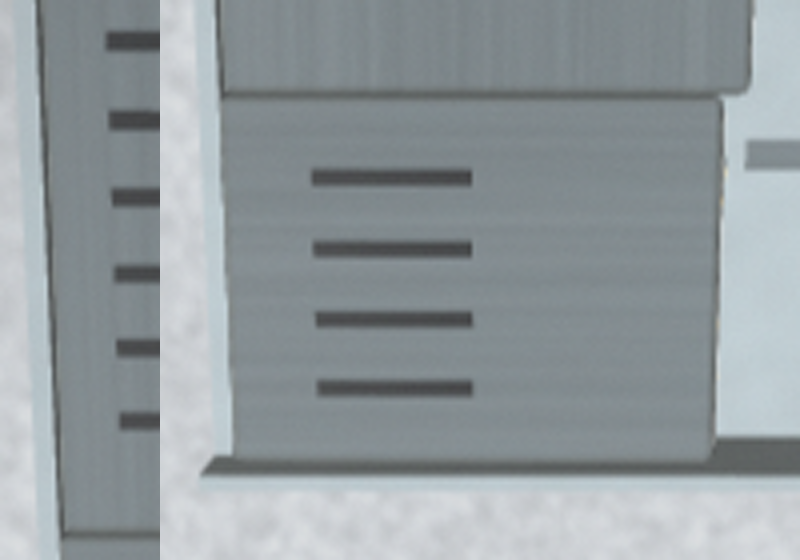

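The seam to the converter is closed. The front-edge step reads 4.6 mm against a nominal 4.0, so there may be ~0.5 mm left at the flange. I'll give the front one more gentle two-finger push.

>>> {"name": "arm_command", "arguments": {"motion": [[[0, 0, 0], [0, 0, 6.94], 0.7], [[0, 0, 0], [0, 0, 6.94], 0.7], [[0, 0, 0], [0, 0, 6.94], 0.7], [[0, 0, 0], [0, 0, 6.94], 0.7], [[0, 0, 0], [0, 0, 6.94], 0.7], [[0, 0, 0], [0, 0, 6.94], 0.7], [[0, 0, 0], [0, 0, 6.94], 0.7], [[0, 0, 0], [0, 0, 6.94], 0.7], [[0, 0, 0], [0, 0, 6.94], 0.7], [[0, 0, 0], [0, 0, 6.94], 0.7], [[0, 0, 0], [0, 0, 6.94], 0.7], [[0, 0, 0], [0, 0, 6.94], 0.7], [[0, 0, 0], [0, 0, 6.94], 0.7], [[20.5, -35.5, 0], [0, 0, 0], 0.7], [[20.5, -35.5, 0], [0, 0, 0], 0.7], [[20.5, -35.5, 0], [0, 0, 0], 0.7], [[20.5, -35.5, 0], [0, 0, 0], 0.7], [[0, 0, 0], [0, 0, 0], 0.7], [[0, 0, 0], [0, 0, 0], 0.7]]}}

```text
t: 17.35
eef_pos: [0.5576, 0.0215, 0.2155]
ee_rot: [3.141, 0.001, 3.078]
force: [0.3, 0.7, -0.0]
width: 0.0614
```

>>> {"name": "arm_command", "arguments": {"motion": [[[0, 0, 36], [0, 0, 0], 0.7], [[0, 0, 36], [0, 0, 0], 0.7], [[0, 0, 36], [0, 0, 0], 0.7], [[0, 0, 0], [0, 0, 0], 0.7], [[0, 0, 0], [0, 0, 0], 0.7]]}}

```text
t: 17.77
eef_pos: [0.5582, 0.0238, 0.1055]
ee_rot: [-3.14, -0.004, 3.082]
force: [0.1, 0.0, 0.5]
width: 0.0616
```

>>> {"name": "arm_command", "arguments": {"motion": [[[0, 0, 30], [0, 0, 0], 0.7], [[0, 0, 25], [0, 0, 0], 0.7], [[0, 0, 15], [0, 0, 0], 0.7], [[0, 0, 0], [0, 0, 0], 0.7], [[-10, 0, 0], [0, 0, 0], 0.7], [[-8, 0, 0], [0, 0, 0], 0.7], [[-5, 0, 0], [0, 0, 0], 0.7], [[-3, 0, 0], [0, 0, 0], 0.7], [[0, 0, 0], [0, 0, 0], 0.7]]}}

```text
t: 18.52
eef_pos: [0.5862, 0.0231, 0.0376]
ee_rot: [3.141, 0.002, 3.082]
force: [0.2, -0.2, -0.2]
width: 0.0615
```

>>> {"name": "arm_command", "arguments": {"motion": [[[-1.5, 0, 0], [0, 0, 0], 0.7], [[-1, 0, 0], [0, 0, 0], 0.7], [[0, 0, 0], [0, 0, 0], 0.7]]}}

```text
t: 18.77
eef_pos: [0.5872, 0.0228, 0.0367]
ee_rot: [-3.142, -0.0, 3.082]
force: [-0.2, 0.3, 0.2]
width: 0.0613
```

>>> {"name": "arm_command", "arguments": {"motion": [[[-1.5, 0, 0], [0, 0, 0], 0.7], [[-1, 0, 0], [0, 0, 0], 0.7], [[0, 0, 0], [0, 0, 0], 0.7]]}}

```text
t: 19.02
eef_pos: [0.5886, 0.0225, 0.0364]
ee_rot: [-3.141, -0.002, 3.082]
force: [-4.9, 1.8, 4.5]
width: 0.0615
```

>>> {"name": "arm_command", "arguments": {"motion": [[[-1.5, 0, 0], [0, 0, 0], 0.7], [[0, 0, 0], [0, 0, 0], 0.7]]}}

```text
t: 19.18
eef_pos: [0.5895, 0.0223, 0.0363]
ee_rot: [-3.141, -0.003, 3.082]
force: [-6.5, 2.3, 5.3]
width: 0.0615
```

>>> {"name": "arm_command", "arguments": {"motion": [[[-1.5, 0, 0], [0, 0, 0], 0.7], [[0, 0, 0], [0, 0, 0], 0.7]]}}

```text
t: 19.35
eef_pos: [0.5896, 0.0221, 0.0361]
ee_rot: [-3.14, -0.006, 3.082]
force: [-11.6, 3.0, 9.0]
width: 0.0613
```

>>> {"name": "arm_command", "arguments": {"motion": [[[-1.5, 0, 0], [0, 0, 0], 0.7], [[0, 0, 0], [0, 0, 0], 0.7]]}}

```text
t: 19.52
eef_pos: [0.5897, 0.0219, 0.036]
ee_rot: [-3.14, -0.008, 3.082]
force: [-16.6, 4.8, 13.5]
width: 0.0616
```

>>> {"name": "arm_command", "arguments": {"motion": [[[3, 0, 0], [0, 0, 0], 0.7], [[5, 0, 0], [0, 0, 0], 0.7], [[15, 0, 0], [0, 0, 0], 0.7], [[10, 0, 0], [0, 0, 0], 0.7], [[0, 0, -36], [0, 0, 0], 0.7], [[0, 0, -36], [0, 0, 0], 0.7], [[0, 0, -36], [0, 0, 0], 0.7], [[0, 0, -36], [0, 0, 0], 0.7], [[0, 0, -36], [0, 0, 0], 0.7], [[-20.5, 35.5, 0], [0, 0, 0], 0.7], [[-20.5, 35.5, 0], [0, 0, 0], 0.7], [[-20.5, 35.5, 0], [0, 0, 0], 0.7], [[-20.5, 35.5, 0], [0, 0, 0], 0.7]]}}

```text
t: 20.6
eef_pos: [0.6523, 0.1628, 0.2174]
ee_rot: [3.141, 0.002, 3.082]
force: [0.2, 0.3, 0.8]
width: 0.0611
```

>>> {"name": "arm_command", "arguments": {"motion": [[[0, 0, 0], [0, 0, -6.92], 0.5], [[0, 0, 0], [0, 0, -6.92], 0.5], [[0, 0, 0], [0, 0, -6.92], 0.5], [[0, 0, 0], [0, 0, -6.92], 0.5], [[0, 0, 0], [0, 0, -6.92], 0.5], [[0, 0, 0], [0, 0, -6.92], 0.5], [[0, 0, 0], [0, 0, -6.92], 0.5], [[0, 0, 0], [0, 0, -6.92], 0.5], [[0, 0, 0], [0, 0, -6.92], 0.5], [[0, 0, 0], [0, 0, -6.92], 0.5], [[0, 0, 0], [0, 0, -6.92], 0.5], [[0, 0, 0], [0, 0, -6.92], 0.5], [[0, 0, 0], [0, 0, -6.92], 0.5], [[0, 0, 0], [0, 0, 0], 0.5], [[0, 0, 0], [0, 0, 0], 0.5], [[0, 0, 0], [0, 0, 0], 0.5]]}}

```text
t: 21.93
eef_pos: [0.6515, 0.1613, 0.2166]
ee_rot: [-3.141, 0.0, -1.635]
force: [1.1, -0.4, -0.9]
width: 0.044
```

```bash
python3 - <<'E'
from h import *
s=arm.get_state(); print(s["t"],s["eef_pos"],s["ee_rot"],s["force"])
C=cam("wrist"); im=arm.grab_frame("wrist")[:,:,::-1]; cv2.imwrite("pics/w4.png",im); g=cv2.cvtColor(np.ascontiguousarray(im),6).astype(float)
# columns of switch/converter edges from predicted positions
def line(name,ys,x0,z):
    out=[]
    for y in ys:
        u,v=proj(C,[x0+.0555*y,y,z])[0]; a=int(u)-10; r=int(round(v))
        if not 1<=r<478: continue
        d=np.abs(np.diff(g[r-1:r+2,a:a+21].mean(0))); out.append(cast(C,[a+d.argmax()+.5,r],z)[0])
    out=np.array(out); k=np.polyfit(out[:,1],out[:,0],1); print(name,k,np.polyval(k,.09),"n",len(out))
line("sw",np.arange(.0,.085,.003),.5968,.03); line("conv",np.arange(.10,.155,.003),.6012,.03)
E
```

```text
21.9333 [0.6515 0.1613 0.2166] [-3.1414  0.0001 -1.6347] [ 1.0786 -0.4444 -0.8559]
sw [0.0528 0.5986] 0.6033603406363567 n 25
conv [0.0643 0.6002] 0.6059570270379285 n 19
```

View pics/w4.png

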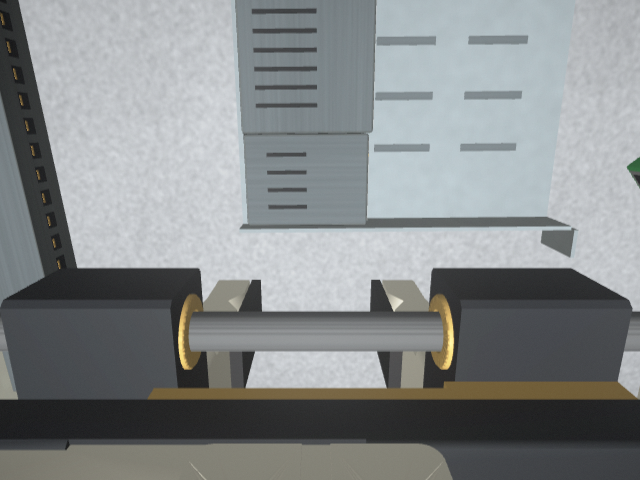

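```bash
python3 - <<'E'
import cv2,numpy as np
for n in("w3","w4"):
    g=cv2.cvtColor(cv2.imread(f"pics/{n}.png"),6).astype(int)
    for c in(250,270,300,330,355): print(n,c,g[127:139,c-3:c+4].mean(1).astype(int))
a=[cv2.resize(cv2.imread(f"pics/{n}.png")[118:148,235:385],None,fx=5,fy=8,interpolation=0) for n in("w3","w4")]
cv2.imwrite("pics/seam.png",np.vstack(a))
E
```

```text
w3 250 [138 137 137 137 132 119 101 110 127 135 136 135]
w3 270 [136 137 137 136 131 117 100 108 127 134 135 134]
w3 300 [131 131 131 130 126 114  98 105 126 133 135 134]
w3 330 [132 132 133 132 128 116 100 104 126 133 135 134]
w3 355 [135 135 136 135 132 121 104 105 126 133 135 134]
w4 250 [137 138 137 138 135 125 110 101 116 129 136 136]
w4 270 [137 137 136 136 132 120 105 106 121 130 136 135]
w4 300 [131 130 130 129 124 117 101  95 124 131 135 134]
w4 330 [132 132 132 130 125 114  94 102 126 133 135 133]
w4 355 [135 135 135 133 125 107  85 114 128 134 134 133]
```

View pics/seam.png

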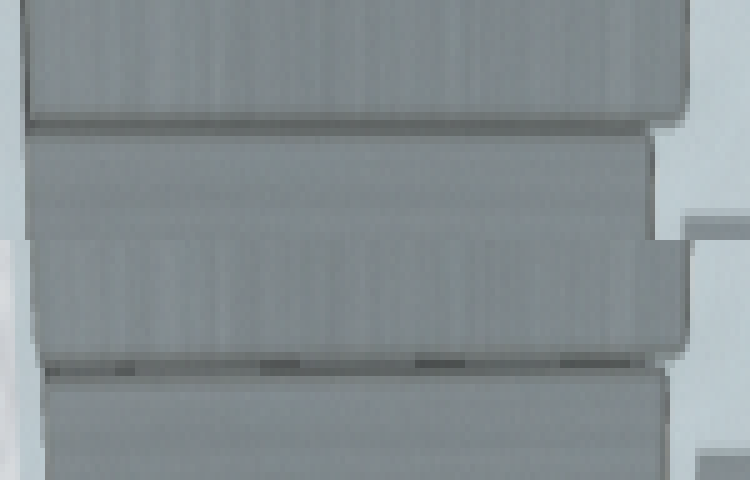

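The rear is now flush. The side seam looks a touch darker at its front end, possibly a ~0.2 mm gap from the last push. I'll do one gentle side push, biased slightly rearward, to close it.

>>> {"name": "arm_command", "arguments": {"motion": [[[39.5, 0.5, 0], [0, 0, -0.4], 0.5], [[39.5, 0.5, 0], [0, 0, 0], 0.5], [[39.5, 0.5, 0], [0, 0, 0], 0.5], [[39.5, 0.5, 0], [0, 0, 0], 0.5], [[39.5, 0.5, 0], [0, 0, 0], 0.5], [[39.5, 0.5, 0], [0, 0, 0], 0.5], [[0, 0, 0], [0, 0, 0], 0.5], [[0, 0, 36], [0, 0, 0], 0.5], [[0, 0, 36], [0, 0, 0], 0.5], [[0, 0, 36], [0, 0, 0], 0.5], [[0, 0, 10], [0, 0, 0], 0.5], [[0, 0, 0], [0, 0, 0], 0.5], [[0, 0, 0], [0, 0, 0], 0.5]]}}

```text
t: 23.07
eef_pos: [0.6364, -0.0753, 0.0994]
ee_rot: [-3.141, -0.001, -1.624]
force: [0.5, -0.3, 0.8]
width: 0.044
```

>>> {"name": "arm_command", "arguments": {"motion": [[[0, 0, 25], [0, 0, 0], 0.5], [[0, 0, 20], [0, 0, 0], 0.5], [[0, 0, 17], [0, 0, 0], 0.5], [[0, 0, 0], [0, 0, 0], 0.5], [[0, 0, 0], [0, 0, 0], 0.5]]}}

```text
t: 23.48
eef_pos: [0.637, -0.0751, 0.0384]
ee_rot: [-3.14, -0.0, -1.623]
force: [1.2, -0.1, 0.5]
width: 0.0441
```

>>> {"name": "arm_command", "arguments": {"motion": [[[-8, 0, 2], [0, 0, 0], 0.5], [[-6, 0, 0], [0, 0, 0], 0.5], [[-4, 0, 0], [0, 0, 0], 0.5], [[-2, 0, 0], [0, 0, 0], 0.5], [[0, 0, 0], [0, 0, 0], 0.5]]}}

```text
t: 23.9
eef_pos: [0.6373, -0.0544, 0.0353]
ee_rot: [-3.14, 0.0, -1.623]
force: [0.5, -0.1, -0.0]
width: 0.0436
```

>>> {"name": "arm_command", "arguments": {"motion": [[[-1.5, 0, 0], [0, 0, 0], 0.5], [[-1, 0, 0], [0, 0, 0], 0.5], [[0, 0, 0], [0, 0, 0], 0.5]]}}

```text
t: 24.15
eef_pos: [0.6372, -0.0534, 0.035]
ee_rot: [-3.141, -0.001, -1.624]
force: [0.1, -2.9, 2.5]
width: 0.044
```

>>> {"name": "arm_command", "arguments": {"motion": [[[-1.5, -0.3, 0], [0, 0, 0], 0.5], [[-0.5, -0.2, 0], [0, 0, 0], 0.5], [[0, 0, 0], [0, 0, 0], 0.5]]}}

```text
t: 24.4
eef_pos: [0.6371, -0.0532, 0.035]
ee_rot: [3.141, -0.002, -1.624]
force: [-0.8, -13.2, 4.6]
width: 0.0441
```

The stop is at the same place as before (y = -0.0532), so the seam is closed. I'll back off, take a last look and hand in.

>>> {"name": "arm_command", "arguments": {"motion": [[[3, 0, 0], [0, 0, 0], 0.5], [[5, 0, 0], [0, 0, 0], 0.5], [[12, 0, 0], [0, 0, 0], 0.5], [[8, 0, 0], [0, 0, 0], 0.5], [[0, 0, -36], [0, 0, 0], 0.5], [[0, 0, -36], [0, 0, 0], 0.5], [[0, 0, -36], [0, 0, 0], 0.5], [[0, 0, -36], [0, 0, 0], 0.5], [[0, 0, -36], [0, 0, 0], 0.5], [[-40, 0, 0], [0, 0, 0], 0.5], [[-40, 0, 0], [0, 0, 0], 0.5], [[-40, 0, 0], [0, 0, 0], 0.5], [[-40, 0, 0], [0, 0, 0], 0.5], [[-40, 0, 0], [0, 0, 0], 0.5], [[-40, 0, 0], [0, 0, 0], 0.5], [[0, 0, 0], [0, 0, 0], 0.5], [[0, 0, 0], [0, 0, 0], 0.5], [[0, 0, 0], [0, 0, 0], 0.5]]}}

```text
t: 25.9
eef_pos: [0.6486, 0.1607, 0.2141]
ee_rot: [3.141, -0.0, -1.623]
force: [-0.1, -0.9, -0.2]
width: 0.0437
```

```bash
python3 - <<'E'
from h import *
s=arm.get_state(); print(s["t"],s["eef_pos"],s["force"])
im=arm.grab_frame("wrist")[:,:,::-1]; sd=arm.grab_frame("side")[:,:,::-1]
g=cv2.cvtColor(np.ascontiguousarray(im),6).astype(int)
for c in(250,270,300,330,355): print(c,g[125:141,c-3:c+4].mean(1).astype(int))
cv2.imwrite("pics/end.png",np.hstack([cv2.resize(im[0:240,215:385],(425,600),interpolation=2),cv2.resize(sd[180:340,215:315],(375,600),interpolation=2)]))
E
```

```text
25.9 [0.6486 0.1607 0.2141] [-0.1012 -0.9038 -0.2392]
250 [137 137 136 137 137 138 136 132 118 101 110 128 135 136 135 135]
270 [135 135 135 135 135 135 134 130 116 100 108 127 134 135 134 134]
300 [131 131 131 131 131 132 130 127 115  99 104 126 133 135 134 134]
330 [132 133 132 133 132 132 132 129 118 102 103 126 133 135 134 134]
355 [136 137 137 136 136 136 137 134 124 106 102 127 134 134 134 135]
```

View pics/end.png

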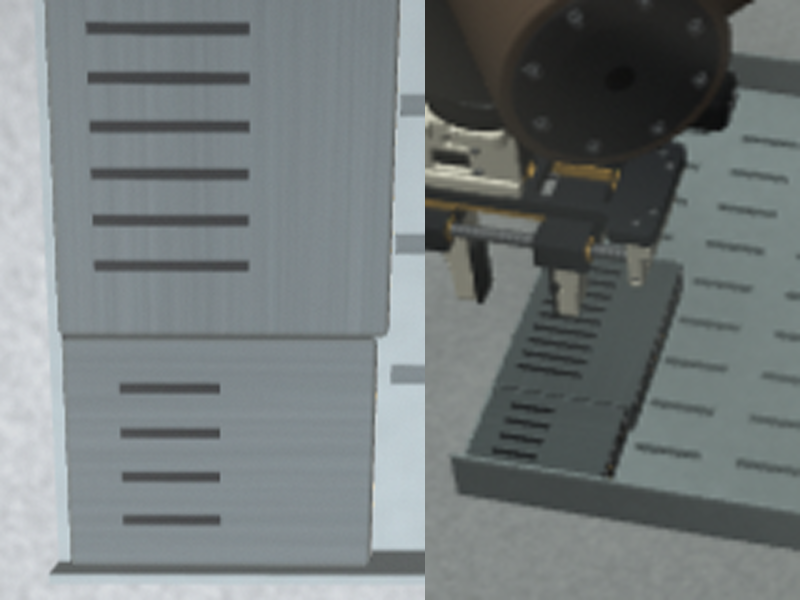

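Both seams are closed. The dark line at the rear flange is gone and the side seam is even along its length. The gripper is clear of everything.

```bash
python3 -c "
from station import arm
print(arm.job_done())"
```

```text
the job is handed in; nothing more can be done
None
```

I pushed the network switch back to the rear flange, then sideways against the media converter, and handed the job in at about 26 s of the 45 s. Each push got one gentle repeat. The hand-in gave no verdict.

- **Rear:** after the first side push, the front-edge step to the converter read 4.6 mm against a nominal 4.0 mm, so I re-pushed the switch back. It moved about 1 mm and stopped firmly at the position I had predicted. The step then read about 2.6 mm, less than the roughly 3 mm the stated 1 mm clearance allows. I put that down to measurement scatter.
- **Side:** the rear re-push may have opened a sliver of about 0.2 mm at the converter, so I re-pushed sideways. The arm stopped at the same point as before (y = -0.0532). In the last picture the seam is thin and even, and no gap shows at the rear.
- **Other things:** the converter looks home in its corner in the last picture. I steered clear of the brick and the transceiver, but did not measure them again at the end. The highest contact force I read was about 22 N.

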